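Blank off a mould's water port with a cam-lock plug

TASK

One of the two mould halves on the bench still has its water coupler standing open with both cam arms raised. Take the orange grooved plug from the front row of fittings, set it upright into that coupler and push it down onto the rubber seal with a firm push of about 20 N (do not ram it), then swing the two cam arms down together, without forcing them, until both hang fully home against the coupler and hold the plug, and let go. Leave the other mould and the other fittings and goods as they are.

Things in the scene. Friction and masses are not known exactly. Their poses are not given: they have to be found in the camera images.
- plug: Orange grooved blanking plug, loose, standing upright on its nose. Origin: centre of the nose face, z up its axis. Nose 36.6 mm dia (2 mm lead-in) to z 13; shoulder slopes 45 deg to z 16; groove 22 mm dia to z 31; collar 36.6 mm dia to z 40; on top a hexagon 32 mm across flats, z 40 to 54, a pair of flats facing its +-x and every 60 deg. 130 to 210 g.
- coupler: Aluminium coupler socket on a brass nipple on top of the open mould. Origin on its axis at the height of the two cam pins (135 mm over the bench); z up, y towards the left arm. Round bore 38 mm, rim outside 49 mm, top of rim at z 5.5. Pins at y +-25, x +-12.5. The rubber seal lies at the bottom; a plug just resting on it has its nose at z -27 to -30 mm.
- cam_left (a joint): Left cam arm (at the coupler's +y), rad: 0 = home, hanging down along the coupler; 1.57 = level, pointing outward; 2.2 = stop, raised 36 deg over level. Starts raised at 1.65 to 2.1. Stays where it is put. From about 0.5 down its lobe bites into the plug's groove and draws the plug down up to 2 mm: up to 0.5 N m there, 0.06 before. Once home it holds by itself.
- cam_right (a joint): Right cam arm (at the coupler's -y): the mirror image of the left one, same values. The two must come down together: one arm alone drags the plug askew; never let one be below 0.9 while the other is above 1.5, nor one below 0.35 while the other is above 0.95.
- lever_left: Brass lever of the left arm, 10 mm wide, 5 mm thick. Origin on its pin; at 0 rad its y points outward from the coupler and it hangs along -z from 4 to 62 mm, outer face at y 6.5 (flaring to 11 at the end, with a thin pull ring). So across both levers, home, it is 63 mm. A push of over 45 N on it would bend it; 20 to 30 N at 25 mm or more from the pin is enough.
- lever_right: Brass lever of the right arm: as the left one, its own frame turned half round, so that its y also points outward from the coupler.
- mould_open: Mould half to be blanked off, fixed: aluminium block with a steel back plate on top, 166 x 146 mm, 60 mm high. Origin under its centre; the coupler stands in the middle, its axes parallel to the mould's. The seal in the coupler differs in height by up to 1.2 mm either way from one to another (wear), unseen; it yields from about 10 N, then 8 N per mm, and stays where it is pressed. Over 28 N spoils it.
- mould_done: The other mould half, alike and fixed, its coupler already locked on an orange plug with both arms down. Origin under its centre. To be left alone, not pushed against.
- big_adapter: Black grooved plug of the next size, loose, upright: 48 mm dia, 71 mm high, hexagon 46 mm. Does not fit. Origin: centre of its underside. Leave it.
- dust_cap: Aluminium dust cap with two short brass arms, loose: 48 mm dia, 26 mm high, 60 mm over the arms, 46 mm high there. Origin: centre of its underside. Leave it.
- spare_seal: Spare black rubber ring lying between the moulds: 42 mm outside, 26 mm inside, 6 mm thick. Origin: centre of its underside. Leave it.
- spanner: Steel spanner, 160 mm long, lying along its x. Leave it.
- bellows: Black ribbed rubber sleeve standing upright, 72 mm dia, 125 mm high. Origin: centre of its underside. Leave it.
- jug: Beige blow-moulded jug, 136 mm dia at the belly, 205 mm high, handle at its +y. Origin: centre of its underside. Leave it.
- tape_gun: Hand tape dispenser, 210 mm long, 85 mm high, yellow handle. Origin under the tape roll. Leave it.

How it is judged:
On the way, in this order (a step that is already met when the one before it is completed fails the run):
1. the plug stands upright in the open coupler and is pressed on its seal with 14 N or more for 0.2 s, both cam arms still raised (horizontal distance between plug and coupler below 0.003 m and z of plug in the frame of coupler below -0.0262 m and angle between plug's own z axis and vertical below 0.06 rad and contact force between plug and coupler above 14 N and value of joint each of cam_left, cam_right above 1.3 rad), for 0.2 s.
2. both cam arms are fully home (value of joint each of cam_left, cam_right below 0.1 rad and z of plug in the frame of coupler below -0.0285 m), for 0.2 s.
At the end, for the whole second after the job is handed in: both cam arms within 0.1 rad of home, the plug in the coupler within 3 mm of its axis and 0.06 rad of upright, its nose at least 28.5 mm below the pins (down on the seal, held by the cams), everything at rest and the robot touching nothing (all of step 2 and horizontal distance between plug and coupler below 0.003 m and angle between plug's own z axis and vertical below 0.06 rad and linear speed of plug below 0.02 m/s).
It fails at once if the plug is rammed onto its seal (over 28 N while the arms are up) (contact force between plug and coupler above 28 N and value of joint each of cam_left, cam_right above 1.3 rad).
It fails at once if a cam arm is forced (over 45 N on it) (contact force between the fingers and lever_left above 45 N or contact force between the fingers and lever_right above 45 N).
It fails at once if one cam arm is swung down without the other (one below 0.9 rad with the other above 1.5, or one below 0.35 with the other above 0.95) ((value of joint cam_left below 0.9 rad and value of joint cam_right above 1.5 rad) or (value of joint cam_right below 0.9 rad and value of joint cam_left above 1.5 rad) or (value of joint cam_left below 0.35 rad and value of joint cam_right above 0.95 rad) or (value of joint cam_right below 0.35 rad and value of joint cam_left above 0.95 rad)).
It fails at once if the other mould is pushed against (over 8 N) (contact force between any of the fingers, the arm and mould_done above 8 N).
It fails at once if another fitting or thing on the bench is shifted by more than 30 mm (distance of any of big_adapter, dust_cap, spare_seal, spanner, bellows, jug, tape_gun from where it was at the start of the episode above 0.03 m).
It also fails if it takes over 66 s, if anything falls off the work surface, if the arm or the gripper's body presses on something with over 40 N, if the wrist force passes 120 N, or if a joint passes its speed limit or range.

ROBOT

A 6-joint arm with a two-finger parallel gripper is mounted at the origin on the work surface. World frame = base frame: x ahead of the robot, y to its left, z up, the work surface at z = 0. Lengths are in m, angles in rad, forces in N, time in s.
With the tool pointing down it reaches from about 0.425 to 0.95 m from the base axis. Payload 3.5 kg.
Tool frame: the origin (TCP) lies at the very end of the fingers, on their centre line; the grasp point (between the pads) lies 19 mm behind it; x points along the fingers, z is the direction in which the jaws open and shut, and the axes are right-handed (so a half turn about x gives the same grasp; the last joint's range is limited). The gripper opens to 85 mm and grips with 20 to 120 N. Pads are 22 mm wide; open, the fingers measure 114 mm over their backs; the gripper's body (76 mm by 85 mm) begins 54 mm behind the grasp point. The pads swing forward as they close: fully open they stand 13 mm farther back than shut.
Start: joints at [0.982, 0.286, 1.577, -0, 1.279, -0.15], TCP at [0.287, 0.611, 0.231] pointing down, gripper open.
Joint ranges: [-2.77, 2.77], [-0.9, 2.22], [0.21, 2.48], [-1.53, 4.67], [0.24, 2.81], [-2.84, 2.84]. Speed limits (rad/s): [2.79, 2.79, 3.14, 3.14, 3.14, 3.14].

INTERFACE

Orientations are given as a unit quaternion [x, y, z, w].
In Python, from plant import ctrl, cams gives the robot as it stands.
- The arm moves only by the tool play_rows, never from a script. Its argument "rows" is a list of rows, each a list of 3 entries, a list of its own where there are three numbers: the opening in per cent of the stroke, from 0 (shut) to 100 (fully open), then the shift along the tool's x, y, z in units of 0.3 m (1.0 is 0.3 m), then the turn, a rotation vector about the tool's x, y, z in units of pi/2 rad (1.0 is pi/2 rad). A call has 1 to 10 rows; each row is the pose to reach, as a shift and turn from the pose commanded when the call began, along the tool's axes at that moment; what a row does not reach only later rows make up. A row lasts 1/12 s, in which the tool goes at most 41.7 mm and 7.16 degrees, less where a joint would pass 70% of its speed; a pose out of reach is approached as far as the arm can. A call with a number of a shift or a turn outside -1 to 1 is refused whole. A call with a gripper value outside its range is refused whole. The fingers move at their own pace and stop on an object; "force" is the grip in N (left out, the last holds). Time passes only in rows, so rows that repeat a pose let the fingers close. It gives the time, the measured TCP pose, the force and the opening at its end, in the units of the state.
- ctrl.get_state(): the state, without advancing time (a new reading comes with each control period).
- cams.read_camera(name): name is "scene" or "top" or "wrist"; returns a dict with "color" (480x640x3 uint8, red, green, blue), "fx", "fy", "cx", "cy" (pixels), "view" (4x4, takes a point from world to camera coordinates). Camera axes: x right, y down, z forward; pixel columns grow to the right and rows downward; lengths in m; the calibration is good to about 2 mm. A picture is of the moment at which its call begins. There is no depth.
- ctrl.sign_off(): hands the job in, once; it reports no verdict.
The state is a dict: "time": time; "qpos": joint angles; "dq": joint speeds; "joint_efforts": joint torques, N m; "eef_pos": TCP position; "tcp_rot": TCP orientation; "contact_force": force on the tool from outside, world axes, zero at the start; "wrist_torque": the same for the moment, N m; "opening": opening from 0.0 (shut) to 1.0 (fully open).
Only numpy, scipy, OpenCV 4.12 (cv2) and the standard library are available. Lean on these libraries where they do the work, as an engineer would, in place of code of your own. Each camera call takes 0.05 s, during which the arm holds its last target. There are 200 camera calls.

## Working session

There is one attempt and no reset: what is moved stays moved. The work goes in short steps, Python scripts to look and compute and a tool call to move; the robot and the scene stay as the last step left them, time stands still between calls to the robot, and variables do not carry over. Pictures are saved under pics/ and viewed, about 8 in all and at most 12, crops included, and the job is handed in when it is done.

Besides the shell and the picture viewer there is one more tool, called after ">>>" by a JSON object that holds its "api" and its "payload". play_rows: Moves the arm, as the interface text tells. Shifts and turns lie within -1 to 1; 1 stands for 0.3 m of shift or pi/2 rad of turn. Its arguments: {"type":"object","properties":{"rows":{"type":"array"},"force":{"type":"number"}},"required":["rows"]}

```bash
ls; mkdir -p pics; cat > h.py <<'E'
import numpy as np, cv2
from scipy.spatial.transform import Rotation as R
from plant import ctrl, cams
def snap(cam,fn,crop=None,s=1):
    d=cams.read_camera(cam); im=d['color'][:,:,::-1]
    if crop: im=im[crop[1]:crop[3],crop[0]:crop[2]]
    if s!=1: im=cv2.resize(im,None,fx=s,fy=s,interpolation=cv2.INTER_CUBIC)
    cv2.imwrite('pics/'+fn,im); return d
def ray(d,u,v,z):
    V=np.array(d['view']); Rm=V[:3,:3]; c=-Rm.T@V[:3,3]
    r=Rm.T@np.array([(u-d['cx'])/d['fx'],(v-d['cy'])/d['fy'],1])
    return c+r*(z-c[2])/r[2]
def proj(d,p):
    V=np.array(d['view']); q=V[:3,:3]@np.array(p)+V[:3,3]
    return np.array([q[0]/q[2]*d['fx']+d['cx'],q[1]/q[2]*d['fy']+d['cy']])
E
python3 - <<'E'
from h import *
for c in ['scene','top','wrist']:
    d=snap(c,c+'0.png'); V=np.array(d['view']); print(c,d['fx'],d['cx'],d['cy'],(-V[:3,:3].T@V[:3,3]).round(3),V[:3,:3].round(3).tolist())
s=ctrl.get_state(); print(s)
E
```

```text
pics
scene 594.3558647584355 310.35067651993853 237.8273361117323 [1.225e+00 1.000e-03 1.192e+00] [[-0.025, 1.0, 0.002], [0.857, 0.023, -0.514], [-0.514, -0.011, -0.858]]
top 591.3777825174349 312.60312991722526 237.9279962464142 [ 0.319 -0.023  1.422] [[-0.03, -1.0, -0.009], [-0.984, 0.031, -0.173], [0.173, 0.003, -0.985]]
wrist 339.8941475399579 319.5717017017719 237.79636601776298 [0.21  0.646 0.374] [[0.424, 0.906, -0.003], [0.858, -0.4, 0.323], [0.292, -0.139, -0.946]]
{'time': 0.15, 'qpos': array([ 9.82040407e-01,  2.86998528e-01,  1.57785998e+00, -7.06227432e-06,
        1.27856327e+00, -1.49990555e-01]), 'dq': array([ 4.43841151e-04, -2.98766320e-03, -3.20524544e-03, -7.92090570e-04,
        2.49575603e-03, -5.79351231e-05]), 'joint_efforts': array([ 1.52911223e-03, -4.06604183e+01, -2.93141627e+01, -8.32618002e-05,
        3.94231771e-03, -2.31474598e-05]), 'eef_pos': array([0.28643744, 0.61064744, 0.23023024]), 'tcp_rot': array([-0.3794664 ,  0.59741949,  0.37893934,  0.59623836]), 'contact_force': array([0.82008029, 0.49050681, 0.6487457 ]), 'wrist_torque': array([-0.01643415,  0.04722152,  0.00130596]), 'opening': 1.0038450766559224}
```

View pics/top0.png

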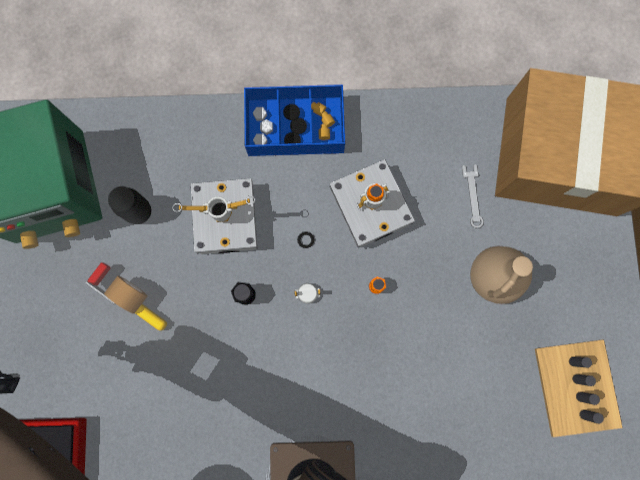

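View pics/scene0.png

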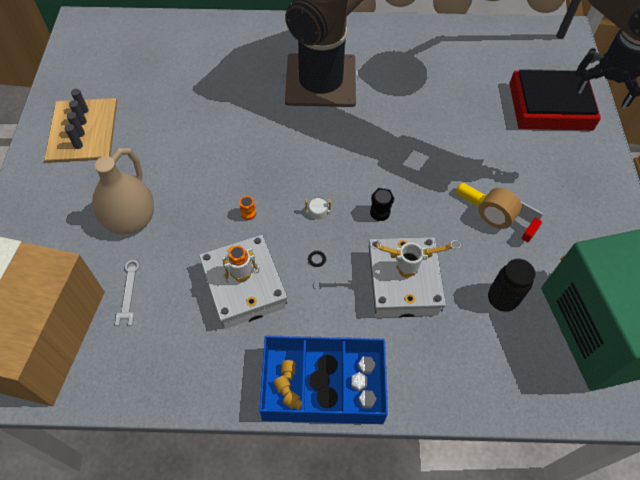

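The top view shows the open coupler at about (218,208), with arms out to (177,207) and (252,203). The loose plug is at (377,285) and the done mould at (372,202). The scene view agrees. I'll zoom in to measure.

```bash
python3 - <<'E'
from h import *
t=cv2.imread('pics/top0.png'); s=cv2.imread('pics/scene0.png')
def c(im,x0,y0,w,h,k): return cv2.resize(im[y0:y0+h,x0:x0+w],None,fx=k,fy=k,interpolation=cv2.INTER_CUBIC)
A=c(t,167,170,100,90,4); B=c(s,362,225,100,90,4); C=c(t,352,262,50,45,4); D=c(s,223,185,50,45,4)
top=np.hstack([A,B]); bot=np.hstack([C,D,np.zeros((180,400,3),np.uint8)])
cv2.imwrite('pics/z0.png',np.vstack([top,bot]))
E
```

```text
(no output)
```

View pics/z0.png

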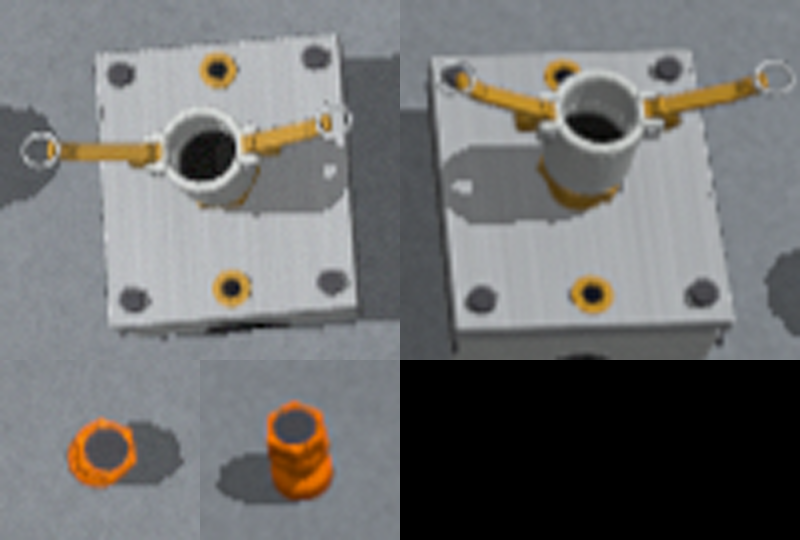

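```bash
python3 - <<'E'
from h import *
t=cams.read_camera('top'); s=cams.read_camera('scene')
print('coup',ray(t,217.9,207,.1405).round(4),ray(s,412,251.5,.1405).round(4))
print('plug',ray(t,379,284.6,.054).round(4),ray(s,247,201.7,.054).round(4))
for n,(a,b) in dict(TL=(120,74),TR=(315,57),BL=(134,299),BR=(332,281),b1=(218,69),b2=(231,288)).items(): print(n,ray(t,a/4+167,b/4+170,.06)[:2].round(4))
st=ctrl.get_state(); Rm=R.from_quat(st['tcp_rot']).as_matrix(); print(Rm.round(3))
def P(w): return Rm.T@w/.3
p=np.array([.456,-.12,.2]);print('units/dist',P(p-st['eef_pos']).round(3))
# orange segmentation
for nm,d in (('top',t),('scene',s)):
    hsv=cv2.cvtColor(d['color'],cv2.COLOR_RGB2HSV); m=cv2.inRange(hsv,(5,200,120),(18,255,255))
    n,_,stt,cen=cv2.connectedComponentsWithStats(m); print(nm,[(stt[i].tolist(),cen[i].round(1).tolist()) for i in range(1,n) if stt[i,4]>40])
E
```

```text
coup [0.621  0.1899 0.1405] [0.6211 0.195  0.1405]
plug [ 0.4453 -0.1686  0.054 ] [ 0.4486 -0.1631  0.054 ]
TL [0.6867 0.2529]
TR [0.6933 0.1368]
BL [0.5508 0.2442]
BR [0.5578 0.1282]
b1 [0.6878 0.1945]
b2 [0.5555 0.1874]
[[-0.001 -0.905  0.425]
 [-0.001  0.425  0.905]
 [-1.     0.    -0.001]]
units/dist [ 0.104 -1.546 -1.965]
top [([367, 186, 16, 15, 88], [374.3, 195.4]), ([369, 277, 17, 16, 92], [375.9, 286.2])]
scene [([240, 198, 16, 21, 157], [248.4, 210.0]), ([229, 247, 18, 18, 110], [238.2, 256.6])]
```

```bash
cat >> h.py <<'E'
def plan(p,yaw,pr=True):
    "target TCP world, tool down, jaw yaw (deg) -> units in tool axes"
    s=ctrl.get_state(); r=R.from_quat(s['tcp_rot']); a=np.radians(yaw)
    z=np.array([np.cos(a),np.sin(a),0]); x=np.array([0,0,-1.]); T=R.from_matrix(np.c_[x,np.cross(z,x),z])
    sh=r.inv().apply(np.array(p)-s['eef_pos'])/.3; tu=(r.inv()*T).as_rotvec()/(np.pi/2)
    print('t',round(s['time'],2),'pos',s['eef_pos'].round(4),'shift',sh.round(4),'turn',tu.round(4),'F',s['contact_force'].round(1),'open',round(s['opening'],3))
def intool(d,u,v,z):
    "pixel at world height z -> position in tool frame (m)"
    s=ctrl.get_state(); return R.from_quat(s['tcp_rot']).inv().apply(ray(d,u,v,z)-s['eef_pos'])
E
python3 -c "
from h import *
plan([.622,.1925,.2405],3)"
```

```text
t 0.25 pos [0.2866 0.6108 0.2307] shift [-0.0322 -1.6045 -0.7873] turn [ 6.873e-01 -7.000e-04  3.000e-04] F [0.2 0.2 0. ] open 0.998
```

>>> {"api": "play_rows", "payload": {"rows": [[100,[-0.03,-0.8,-0.39],[0.687,0,0]],[100,[-0.03,-0.8,-0.39],[0.687,0,0]],[100,[-0.03,-0.8,-0.39],[0.687,0,0]],[100,[-0.03,-0.8,-0.39],[0.687,0,0]],[100,[-0.03,-0.8,-0.39],[0.687,0,0]],[100,[-0.03,-0.8,-0.39],[0.687,0,0]],[100,[-0.03,-0.8,-0.39],[0.687,0,0]],[100,[-0.03,-0.8,-0.39],[0.687,0,0]],[100,[-0.03,-0.8,-0.39],[0.687,0,0]],[100,[-0.03,-0.8,-0.39],[0.687,0,0]]]}}

```text
time: 1.08
eef_pos: [0.4547, 0.4025, 0.2403]
tcp_rot: [-0.018, 0.707, 0.018, 0.707]
contact_force: [-0.9, -0.3, 0.1]
opening: 1.001
```

```bash
python3 -c "
from h import *
plan([.622,.1925,.2405],3)"
```

```text
t 1.08 pos [0.4547 0.4025 0.2403] shift [-0.0009 -0.7271  0.5217] turn [-0.0014 -0.0001  0.    ] F [-0.9 -0.3  0.1] open 1.001
```

>>> {"api": "play_rows", "payload": {"rows": [[100,[0,-0.727,0.522],[0,0,0]],[100,[0,-0.727,0.522],[0,0,0]],[100,[0,-0.727,0.522],[0,0,0]],[100,[0,-0.727,0.522],[0,0,0]],[100,[0,-0.727,0.522],[0,0,0]],[100,[0,-0.727,0.522],[0,0,0]],[100,[0,-0.727,0.522],[0,0,0]],[100,[0,-0.727,0.522],[0,0,0]],[100,[0,-0.727,0.522],[0,0,0]],[100,[0,-0.727,0.522],[0,0,0]]]}}

```text
time: 1.92
eef_pos: [0.6215, 0.1946, 0.24]
tcp_rot: [-0.019, 0.707, 0.019, 0.707]
contact_force: [-0.1, 1.3, 0.0]
opening: 1.002
```

```bash
python3 -c "
from h import *
d=snap('wrist','w1.png'); plan([.622,.1925,.2405],3)
s=ctrl.get_state(); r=R.from_quat(s['tcp_rot']).inv(); V=np.array(d['view']); c=-V[:3,:3].T@V[:3,3]
print('cam in tool',r.apply(c-s['eef_pos']),'axes',(V[:3,:3]@r.inv().as_matrix()).round(3).tolist())
print(proj(d,[.622,.1925,.1405]))
"
```

```text
t 1.97 pos [0.6213 0.195  0.2402] shift [-0.0011 -0.0084  0.0018] turn [ 0.0019 -0.0004 -0.0002] F [-0.   0.7  0.6] open 1.0
cam in tool [-0.14358986  0.0825464  -0.00093889] axes [[0.0, 0.001, 1.0], [-0.324, -0.946, 0.001], [0.946, -0.324, -0.0]]
[321.64181651 240.16682544]
```

View pics/w1.png

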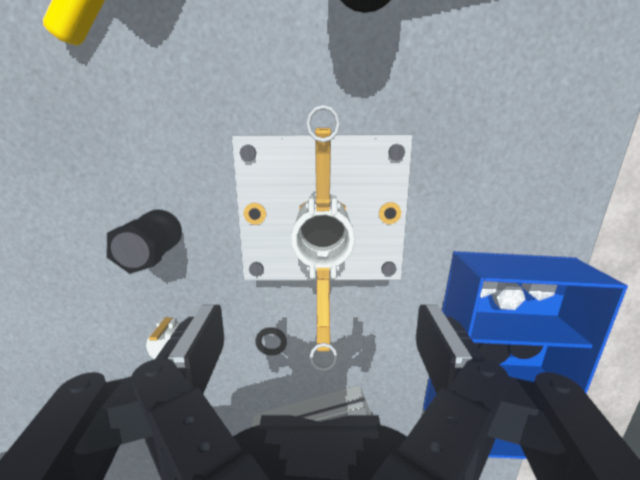

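The wrist view shows the coupler rim at about (323,236), where I predicted (321.6,240). The arms are symmetric and vertical in the image, so a yaw of 3° is right. I'll zoom on the rim and work out the move to the plug.

```bash
python3 -c "
from h import *
im=cv2.imread('pics/w1.png')[196:276,273:373]; cv2.imwrite('pics/w1z.png',cv2.resize(im,None,fx=7,fy=7,interpolation=cv2.INTER_CUBIC))
plan([.446,-.165,.1540],3)"
```

```text
t 1.97 pos [0.6213 0.195  0.2402] shift [ 0.2872 -1.1659 -0.6496] turn [ 0.0019 -0.0004 -0.0002] F [-0.   0.7  0.6] open 1.0
```

View pics/w1z.png

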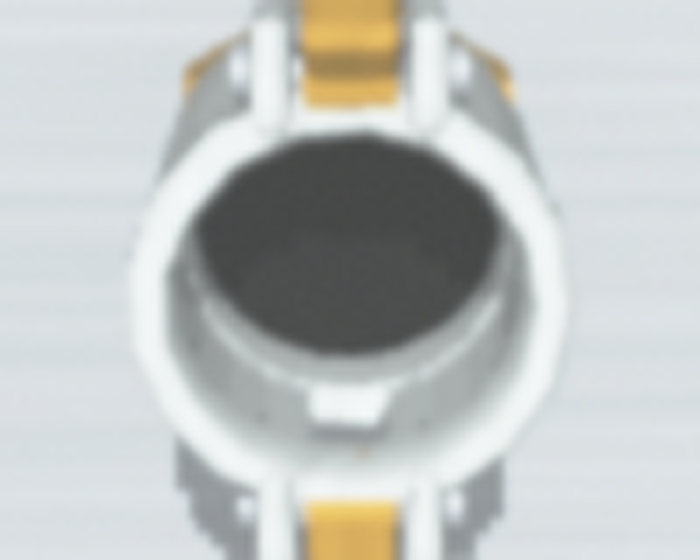

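>>> {"api": "play_rows", "payload": {"rows": [[100,[0.08,-0.6,-0.33],[0,0,0]],[100,[0.08,-0.6,-0.33],[0,0,0]],[100,[0.08,-0.6,-0.33],[0,0,0]],[100,[0.08,-0.6,-0.33],[0,0,0]],[100,[0.08,-0.6,-0.33],[0,0,0]],[100,[0.08,-0.6,-0.33],[0,0,0]]]}}

```text
time: 2.47
eef_pos: [0.5294, 0.0058, 0.215]
tcp_rot: [-0.019, 0.708, 0.017, 0.706]
contact_force: [0.5, 0.3, -0.6]
opening: 1.0
```

```bash
python3 -c "
from h import *
plan([.446,-.165,.1540],3)"
```

```text
t 2.47 pos [0.5294 0.0058 0.215 ] shift [ 0.2052 -0.5542 -0.306 ] turn [-0.0009 -0.0023  0.001 ] F [ 0.5  0.3 -0.6] open 1.0
```

>>> {"api": "play_rows", "payload": {"rows": [[100,[0.205,-0.56,-0.316],[0,0,0]],[100,[0.205,-0.56,-0.316],[0,0,0]],[100,[0.205,-0.56,-0.316],[0,0,0]],[100,[0.205,-0.56,-0.316],[0,0,0]],[100,[0.205,-0.56,-0.316],[0,0,0]],[100,[0.205,-0.56,-0.316],[0,0,0]],[100,[0.205,-0.56,-0.316],[0,0,0]],[100,[0.205,-0.56,-0.316],[0,0,0]]]}}

```text
time: 3.13
eef_pos: [0.4477, -0.163, 0.1553]
tcp_rot: [-0.019, 0.706, 0.019, 0.707]
contact_force: [-0.3, 0.2, 0.4]
opening: 0.999
```

```bash
python3 -c "
from h import *
d=snap('wrist','w2.png'); plan([.446,-.165,.1540],3)
hsv=cv2.cvtColor(d['color'],cv2.COLOR_RGB2HSV); m=cv2.inRange(hsv,(5,180,100),(20,255,255))
n,_,st,c=cv2.connectedComponentsWithStats(m); i=1+st[1:,4].argmax(); print(st[i],c[i],proj(d,[.446,-.165,.054]))
x,y,w,h=st[i][:4]; print(x-8,y-8)
im=d['color'][y-8:y+h+8,x-8:x+w+8,::-1]; cv2.imwrite('pics/w2z.png',cv2.resize(im,None,fx=7,fy=7,interpolation=cv2.INTER_CUBIC))
"
```

```text
t 3.18 pos [ 0.448  -0.1628  0.1555] shift [ 0.0051 -0.0068 -0.007 ] turn [0.0018 0.0009 0.0002] F [ 0.2 -0.5 -0.3] open 1.003
[ 299  204   46   56 1083] [321.01292705 225.26592798] [318.57177022 239.07233012]
291 196
```

View pics/w2z.png

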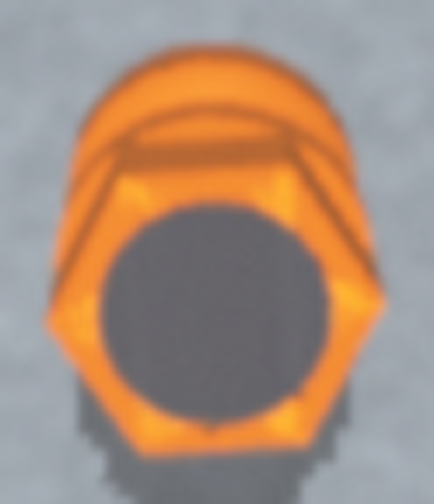

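```bash
python3 -c "
from h import *
d=cams.read_camera('wrist'); s=ctrl.get_state(); r=R.from_quat(s['tcp_rot'])
for x in (0,-.013):
  for y in (.011,-.011): print(x,y,[proj(d,s['eef_pos']+r.apply([x,y,z])).round(0) for z in(-.0425,.0425)])
P=ray(d,321.4,239.9,.054); print('plug',P.round(4))
t=intool(d,321.4,239.9,.054); V=d['view']
# coupler: same tool geometry, pixel 322.5,239.0, depth .0997
x0=np.array([.6213,.195,.2402]); c=r.apply(intool(d,322.5,239.0,s['eef_pos'][2]-.0997))+x0; print('coupler',c.round(4))
plan([P[0],P[1],.10],-24); plan([P[0],P[1],.043],-24)"
```

```text
0 0.011 [array([231., 284.]), array([413., 284.])]
0 -0.011 [array([235., 324.]), array([409., 324.])]
-0.013 0.011 [array([224., 297.]), array([421., 297.])]
-0.013 -0.011 [array([228., 341.]), array([416., 341.])]
plug [ 0.4485 -0.1655  0.054 ]
coupler [0.6225 0.1937 0.1405]
t 3.23 pos [ 0.4481 -0.1628  0.1556] shift [ 0.1854 -0.009   0.0008] turn [3.021e-01 9.000e-04 1.000e-04] F [ 0.3 -0.1  0.2] open 1.0
t 3.23 pos [ 0.4481 -0.1628  0.1556] shift [ 0.3754 -0.0089  0.0006] turn [3.021e-01 9.000e-04 1.000e-04] F [ 0.3 -0.1  0.2] open 1.0
```

>>> {"api": "play_rows", "payload": {"rows": [[100,[0.1,-0.009,0.001],[0.302,0,0]],[100,[0.18,-0.009,0.001],[0.302,0,0]],[100,[0.18,-0.009,0.001],[0.302,0,0]],[100,[0.18,-0.009,0.001],[0.302,0,0]],[100,[0.25,-0.009,0.001],[0.302,0,0]],[100,[0.3,-0.009,0.001],[0.302,0,0]],[100,[0.3,-0.009,0.001],[0.302,0,0]]]}}

```text
time: 3.82
eef_pos: [0.4464, -0.1643, 0.0624]
tcp_rot: [0.148, 0.693, -0.146, 0.69]
contact_force: [-0.3, 0.2, -1.1]
opening: 0.998
```

```bash
python3 -c "
from h import *
plan([.4485,-.1655,.042],-24)"
```

```text
t 3.82 pos [ 0.4464 -0.1643  0.0624] shift [ 0.068  -0.0009  0.0084] turn [ 0.0001 -0.0033 -0.0006] F [-0.3  0.2 -1.1] open 0.998
```

>>> {"api": "play_rows", "payload": {"rows": [[100,[0.03,0,0],[0,0,0]],[100,[0.06,0,0],[0,0,0]],[100,[0.06,0,0],[0,0,0]],[100,[0.06,0,0],[0,0,0]]]}}

```text
time: 4.15
eef_pos: [0.4475, -0.1665, 0.0467]
tcp_rot: [0.148, 0.692, -0.148, 0.691]
contact_force: [0.2, 0.2, 0.2]
opening: 0.996
```

```bash
python3 -c "
from h import *
plan([.4485,-.1655,.042],-24)"
```

```text
t 4.15 pos [ 0.4475 -0.1665  0.0467] shift [0.0157 0.0043 0.0016] turn [-0.0013 -0.0003 -0.0001] F [0.2 0.2 0.2] open 0.996
```

>>> {"api": "play_rows", "payload": {"rows": [[100,[0.0155,0.004,0.0016],[0,0,0]],[100,[0.0155,0.004,0.0016],[0,0,0]],[100,[0.0155,0.004,0.0016],[0,0,0]],[100,[0.0155,0.004,0.0016],[0,0,0]]]}}

```text
time: 4.48
eef_pos: [0.4486, -0.166, 0.0424]
tcp_rot: [0.148, 0.691, -0.148, 0.692]
contact_force: [0.6, 0.7, -0.0]
opening: 0.998
```

```bash
python3 -c "
from h import *
plan([.4485,-.1655,.042],-24);print(ctrl.get_state()['dq'].round(4))
cams.read_camera('wrist');plan([.4485,-.1655,.042],-24)"
```

```text
t 4.48 pos [ 0.4486 -0.166   0.0424] shift [ 0.0015  0.0015 -0.001 ] turn [-0.0017  0.0003  0.0001] F [ 0.6  0.7 -0. ] open 0.998
[-0.0014 -0.001  -0.0007 -0.0003  0.      0.0012]
t 4.53 pos [ 0.4486 -0.1661  0.0425] shift [ 0.0016  0.0015 -0.0011] turn [-0.0017  0.0003  0.0001] F [-0.4 -0.5 -0. ] open 1.001
```

Settled within 0.6 mm. I'll close the gripper.

>>> {"api": "play_rows", "payload": {"rows": [[20,[0,0,0],[0,0,0]],[20,[0,0,0],[0,0,0]],[20,[0,0,0],[0,0,0]],[20,[0,0,0],[0,0,0]],[20,[0,0,0],[0,0,0]],[20,[0,0,0],[0,0,0]],[20,[0,0,0],[0,0,0]],[20,[0,0,0],[0,0,0]],[20,[0,0,0],[0,0,0]],[20,[0,0,0],[0,0,0]]], "force": 70}}

```text
time: 5.37
eef_pos: [0.4489, -0.1662, 0.0426]
tcp_rot: [0.148, 0.691, -0.148, 0.692]
contact_force: [0.1, 0.1, 4.1]
opening: 0.351
```

```bash
python3 -c "
from h import *
d=snap('wrist','w3.png');plan([.4485,-.1655,.20],3)"
```

```text
t 5.42 pos [ 0.4489 -0.1662  0.0426] shift [-0.5246  0.0015 -0.0015] turn [-3.017e-01  7.000e-04  3.000e-04] F [ 1.3 -0.7  4.2] open 0.347
```

View pics/w3.png

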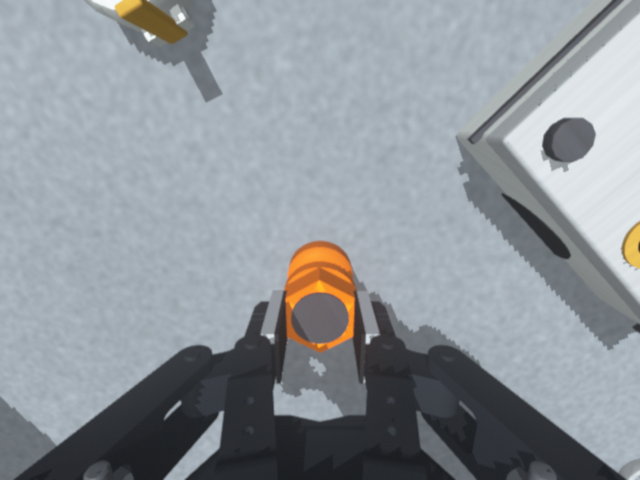

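```bash
python3 -c "
from h import *
d=cams.read_camera('wrist');g=d['color']
hsv=cv2.cvtColor(g,cv2.COLOR_RGB2HSV)
roi=hsv[285:350,284:356]; m=(cv2.inRange(roi,(0,0,60),(180,70,140)))
n,l,st,c=cv2.connectedComponentsWithStats(m)
for i in range(1,n):
  if st[i,4]>200: print(st[i],c[i]+[284,285])
s=ctrl.get_state();r=R.from_quat(s['tcp_rot'])
print(intool(d,320,318,.054),proj(d,s['eef_pos']+r.apply([-.0114,0,0])))"
```

```text
[   8    8   56   50 2194] [319.46991796 317.76025524]
[-0.01137141 -0.00075376 -0.00060083] [321.34743686 316.56901112]
```

>>> {"api": "play_rows", "payload": {"rows": [[20,[-0.1,0,0],[0,0,0]],[20,[-0.23,0,0],[-0.05,0,0]],[20,[-0.36,0,0],[-0.12,0,0]],[20,[-0.48,0,0],[-0.2,0,0]],[20,[-0.52,0,0],[-0.28,0,0]],[20,[-0.52,0,0],[-0.302,0,0]],[20,[-0.52,0,0],[-0.302,0,0]]]}}

```text
time: 6.05
eef_pos: [0.4481, -0.1656, 0.1984]
tcp_rot: [-0.019, 0.707, 0.019, 0.707]
contact_force: [-0.1, 0.2, -1.7]
opening: 0.349
```

```bash
python3 -c "
from h import *
d=cams.read_camera('wrist');plan([.6225,.1937,.24],3); cv2.imwrite('pics/w4.png',d['color'][:,:,::-1])"
```

```text
t 6.1 pos [ 0.4476 -0.1653  0.1971] shift [-0.1425  1.165   0.6441] turn [-0.0003 -0.0012 -0.0009] F [-0.   0.6 -1.2] open 0.35
```

>>> {"api": "play_rows", "payload": {"rows": [[20,[-0.1,0.1,0.05],[0,0,0]],[20,[-0.145,0.6,0.33],[0,0,0]],[20,[-0.145,0.6,0.33],[0,0,0]],[20,[-0.145,0.6,0.33],[0,0,0]],[20,[-0.145,0.6,0.33],[0,0,0]],[20,[-0.145,0.6,0.33],[0,0,0]],[20,[-0.145,0.6,0.33],[0,0,0]],[20,[-0.145,0.6,0.33],[0,0,0]]]}}

```text
time: 6.77
eef_pos: [0.5367, 0.0194, 0.2395]
tcp_rot: [-0.019, 0.708, 0.019, 0.705]
contact_force: [-0.5, 0.5, -1.7]
opening: 0.353
```

```bash
python3 -c "
from h import *
plan([.6234,.1937,.24],3)"
```

```text
t 6.77 pos [0.5367 0.0194 0.2395] shift [-0.0031  0.5646  0.3199] turn [ 0.0009 -0.0029 -0.0001] F [-0.5  0.5 -1.7] open 0.353
```

>>> {"api": "play_rows", "payload": {"rows": [[20,[0,0.565,0.318],[0,0,0]],[20,[0,0.565,0.318],[0,0,0]],[20,[0,0.565,0.318],[0,0,0]],[20,[0,0.565,0.318],[0,0,0]],[20,[0,0.565,0.318],[0,0,0]],[20,[0,0.565,0.318],[0,0,0]],[20,[0,0.565,0.318],[0,0,0]],[20,[0.07,0.565,0.318],[0,0,0]],[20,[0.14,0.565,0.318],[0,0,0]],[20,[0.14,0.565,0.318],[0,0,0]]]}}

```text
time: 7.6
eef_pos: [0.6207, 0.1903, 0.1936]
tcp_rot: [-0.018, 0.711, 0.017, 0.703]
contact_force: [-1.4, 0.2, -3.4]
opening: 0.353
```

>>> {"api": "play_rows", "payload": {"rows": [[20,[0,0,0],[0,0,0]],[20,[0,0,0],[0,0,0]],[20,[0,0,0],[0,0,0]],[20,[0,0,0],[0,0,0]]]}}

```text
time: 7.93
eef_pos: [0.6249, 0.193, 0.2017]
tcp_rot: [-0.018, 0.706, 0.019, 0.708]
contact_force: [0.0, -0.2, -0.7]
opening: 0.352
```

```bash
python3 -c "
from h import *
d=cams.read_camera('wrist');plan([.6234,.1937,.195],3)
im=d['color'][215:375,225:415,::-1]; cv2.imwrite('pics/w5z.png',cv2.resize(im,None,fx=4.2,fy=3.7,interpolation=cv2.INTER_CUBIC)[:600] if 0 else cv2.resize(im,None,fx=3.7,fy=3.7,interpolation=cv2.INTER_CUBIC))
s=ctrl.get_state(); r=R.from_quat(s['tcp_rot'])
print([proj(d,s['eef_pos']+r.apply([x,0,0])) for x in (-.012,.0,.042)])
print(proj(d,[.6234,.1937,.1405]))"
```

```text
t 7.98 pos [0.6248 0.1932 0.2014] shift [ 0.0213  0.0019 -0.0047] turn [ 0.0001  0.0017 -0.0001] F [ 0.1  0.5 -1.7] open 0.35
[array([321.75629752, 317.56271741]), array([321.59708002, 303.90872014]), array([321.1802429 , 268.16206608])]
[318.66937604 255.45910311]
```

View pics/w5z.png

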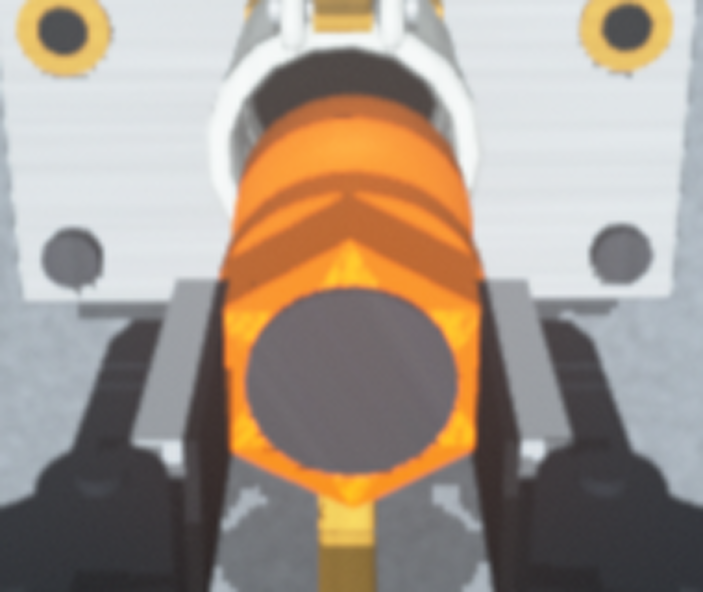

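```bash
python3 -c "
from h import *
d=cams.read_camera('wrist');plan([.6235,.1937,.190],3)
s=ctrl.get_state(); r=R.from_quat(s['tcp_rot'])
for p in ([.040,.0183,0],[.042,.0163,0],[.042,.0173,0]): print(p,proj(d,s['eef_pos']+r.apply(p)))
# bore rim far/near edges for candidate coupler y
for y in (.1927,.1937,.1947): print(y,proj(d,[.6235,y+.019,.1405]),proj(d,[.6235,y+.0245,.1405]))
# edges along columns near centre
g=d['color'].astype(int)
for u in (310,): print([(v,g[v,u].tolist()) for v in range(220,246)])"
```

```text
t 8.03 pos [0.6246 0.1933 0.2011] shift [ 0.037   0.0016 -0.0038] turn [ 0.0002  0.0014 -0.0001] F [ 0.2 -0.1 -1.2] open 0.345
[0.04, 0.0183, 0] [321.20670837 240.43344218]
[0.042, 0.0163, 0] [321.18053612 242.54168553]
[0.042, 0.0173, 0] [321.18496558 240.91890299]
0.1927 [320.56227119 229.41826441] [321.04218486 221.04333863]
0.1937 [320.64893609 227.90588384] [321.13030434 219.50557427]
0.1947 [320.73586277 226.38893502] [321.21869223 217.96312607]
[(220, [224, 193, 130]), (221, [227, 197, 133]), (222, [228, 201, 142]), (223, [229, 211, 165]), (224, [235, 231, 216]), (225, [241, 243, 240]), (226, [243, 246, 245]), (227, [238, 241, 241]), (228, [198, 204, 202]), (229, [130, 131, 129]), (230, [89, 86, 83]), (231, [80, 75, 72]), (232, [79, 74, 71]), (233, [80, 74, 72]), (234, [80, 74, 71]), (235, [80, 73, 71]), (236, [80, 73, 70]), (237, [80, 73, 71]), (238, [81, 73, 70]), (239, [81, 74, 71]), (240, [83, 73, 69]), (241, [106, 80, 69]), (242, [149, 94, 65]), (243, [175, 105, 64]), (244, [184, 108, 63]), (245, [188, 111, 64])]
```

>>> {"api": "play_rows", "payload": {"rows": [[20,[0.02,0.0025,-0.0038],[0,0,0]],[20,[0.035,0.0025,-0.0038],[0,0,0]],[20,[0.047,0.0025,-0.0038],[0,0,0]],[20,[0.047,0.0025,-0.0038],[0,0,0]],[20,[0.047,0.0025,-0.0038],[0,0,0]],[20,[0.047,0.0025,-0.0038],[0,0,0]],[20,[0.047,0.0025,-0.0038],[0,0,0]],[20,[0.047,0.0025,-0.0038],[0,0,0]]]}}

```text
time: 8.7
eef_pos: [0.6231, 0.1941, 0.1859]
tcp_rot: [-0.019, 0.707, 0.019, 0.707]
contact_force: [-0.1, -0.7, -1.6]
opening: 0.35
```

```bash
python3 -c "
from h import *
plan([.6235,.194,.180],3)"
```

```text
t 8.7 pos [0.6231 0.1941 0.1859] shift [ 0.0196 -0.0005  0.0012] turn [ 0.0003  0.0003 -0.    ] F [-0.1 -0.7 -1.6] open 0.35
```

Now I'll enter the bore in small steps, watching the force.

>>> {"api": "play_rows", "payload": {"rows": [[20,[0.004,0,0.001],[0,0,0]],[20,[0.008,0,0.001],[0,0,0]],[20,[0.012,0,0.001],[0,0,0]],[20,[0.016,0,0.001],[0,0,0]],[20,[0.016,0,0.001],[0,0,0]],[20,[0.016,0,0.001],[0,0,0]]]}}

```text
time: 9.2
eef_pos: [0.6233, 0.1939, 0.1808]
tcp_rot: [-0.019, 0.707, 0.019, 0.707]
contact_force: [-0.4, -0.9, -0.8]
opening: 0.349
```

>>> {"api": "play_rows", "payload": {"rows": [[20,[0.004,0,0],[0,0,0]],[20,[0.008,0,0],[0,0,0]],[20,[0.008,0,0],[0,0,0]],[20,[0.008,0,0],[0,0,0]]]}}

```text
time: 9.53
eef_pos: [0.6234, 0.1938, 0.1782]
tcp_rot: [-0.019, 0.707, 0.018, 0.707]
contact_force: [0.3, -1.8, -0.9]
opening: 0.354
```

>>> {"api": "play_rows", "payload": {"rows": [[20,[0.008,-0.001,0],[0,0,0]],[20,[0.016,-0.001,0],[0,0,0]],[20,[0.024,-0.001,0],[0,0,0]],[20,[0.024,-0.001,0],[0,0,0]],[20,[0.024,-0.001,0],[0,0,0]]]}}

```text
time: 9.95
eef_pos: [0.6233, 0.1937, 0.1706]
tcp_rot: [-0.019, 0.707, 0.019, 0.707]
contact_force: [1.8, -2.2, -2.0]
opening: 0.35
```

>>> {"api": "play_rows", "payload": {"rows": [[20,[0.01,0,0],[0,0,0]],[20,[0.02,0,0],[0,0,0]],[20,[0.03,0,0],[0,0,0]],[20,[0.04,0,0],[0,0,0]],[20,[0.04,0,0],[0,0,0]],[20,[0.04,0,0],[0,0,0]]]}}

```text
time: 10.45
eef_pos: [0.6226, 0.1941, 0.1583]
tcp_rot: [-0.019, 0.707, 0.019, 0.706]
contact_force: [0.0, 0.4, -1.9]
opening: 0.348
```

>>> {"api": "play_rows", "payload": {"rows": [[20,[0.008,0,0.001],[0,0,0]],[20,[0.016,0,0.001],[0,0,0]],[20,[0.02,0,0.001],[0,0,0]],[20,[0.02,0,0.001],[0,0,0]],[20,[0.02,0,0.001],[0,0,0]]]}}

```text
time: 10.87
eef_pos: [0.6234, 0.1938, 0.153]
tcp_rot: [-0.019, 0.707, 0.019, 0.707]
contact_force: [-0.0, -1.0, -1.3]
opening: 0.35
```

>>> {"api": "play_rows", "payload": {"rows": [[20,[0.002,0,0],[0,0,0]],[20,[0.004,0,0],[0,0,0]],[20,[0.004,0,0],[0,0,0]]]}}

```text
time: 11.12
eef_pos: [0.6235, 0.1938, 0.1519]
tcp_rot: [-0.019, 0.707, 0.019, 0.707]
contact_force: [0.0, -0.1, -1.0]
opening: 0.349
```

>>> {"api": "play_rows", "payload": {"rows": [[20,[0.0015,0,0],[0,0,0]],[20,[0.003,0,0],[0,0,0]],[20,[0.003,0,0],[0,0,0]]]}}

```text
time: 11.37
eef_pos: [0.6235, 0.1938, 0.151]
tcp_rot: [-0.019, 0.707, 0.019, 0.707]
contact_force: [-0.3, -0.6, -1.9]
opening: 0.349
```

>>> {"api": "play_rows", "payload": {"rows": [[20,[0.001,0,0],[0,0,0]],[20,[0.002,0,0],[0,0,0]],[20,[0.002,0,0],[0,0,0]]]}}

```text
time: 11.62
eef_pos: [0.6236, 0.1938, 0.1506]
tcp_rot: [-0.019, 0.707, 0.019, 0.707]
contact_force: [-1.3, -0.1, -1.1]
opening: 0.35
```

>>> {"api": "play_rows", "payload": {"rows": [[20,[0.001,0,0],[0,0,0]],[20,[0.002,0,0],[0,0,0]],[20,[0.002,0,0],[0,0,0]]]}}

```text
time: 11.87
eef_pos: [0.6237, 0.1936, 0.15]
tcp_rot: [-0.019, 0.707, 0.019, 0.707]
contact_force: [-0.3, -0.9, -1.7]
opening: 0.353
```

>>> {"api": "play_rows", "payload": {"rows": [[20,[0.001,0,0],[0,0,0]],[20,[0.002,0,0],[0,0,0]],[20,[0.002,0,0],[0,0,0]]]}}

```text
time: 12.12
eef_pos: [0.6236, 0.1936, 0.1491]
tcp_rot: [-0.019, 0.707, 0.019, 0.707]
contact_force: [0.5, -0.9, -1.2]
opening: 0.35
```

>>> {"api": "play_rows", "payload": {"rows": [[20,[0.001,0,0],[0,0,0]],[20,[0.002,0,0],[0,0,0]],[20,[0.002,0,0],[0,0,0]]]}}

```text
time: 12.37
eef_pos: [0.6236, 0.1936, 0.1487]
tcp_rot: [-0.019, 0.707, 0.019, 0.707]
contact_force: [-0.5, -2.2, -0.9]
opening: 0.35
```

>>> {"api": "play_rows", "payload": {"rows": [[20,[0.001,0,0],[0,0,0]],[20,[0.0015,0,0],[0,0,0]],[20,[0.0015,0,0],[0,0,0]]]}}

```text
time: 12.62
eef_pos: [0.6236, 0.1936, 0.1483]
tcp_rot: [-0.019, 0.707, 0.019, 0.707]
contact_force: [0.2, -2.1, 0.9]
opening: 0.35
```

>>> {"api": "play_rows", "payload": {"rows": [[20,[0.0005,0,0],[0,0,0]],[20,[0.001,0,0],[0,0,0]],[20,[0.001,0,0],[0,0,0]]]}}

```text
time: 12.87
eef_pos: [0.6236, 0.1936, 0.148]
tcp_rot: [-0.019, 0.707, 0.019, 0.707]
contact_force: [-0.9, -1.3, 0.8]
opening: 0.353
```

>>> {"api": "play_rows", "payload": {"rows": [[20,[0.0005,0,0],[0,0,0]],[20,[0.001,0,0],[0,0,0]],[20,[0.001,0,0],[0,0,0]]]}}

```text
time: 13.12
eef_pos: [0.6236, 0.1937, 0.148]
tcp_rot: [-0.019, 0.707, 0.019, 0.707]
contact_force: [-0.2, -3.9, 0.8]
opening: 0.351
```

>>> {"api": "play_rows", "payload": {"rows": [[20,[0.001,-0.0005,0],[0,0,0]],[20,[0.002,-0.001,0],[0,0,0]],[20,[0.002,-0.001,0],[0,0,0]]]}}

```text
time: 13.37
eef_pos: [0.6237, 0.1936, 0.1479]
tcp_rot: [-0.019, 0.707, 0.019, 0.707]
contact_force: [-1.7, -4.2, 5.4]
opening: 0.349
```

>>> {"api": "play_rows", "payload": {"rows": [[20,[0.001,0,0],[0,0,0]],[20,[0.0015,0,0],[0,0,0]],[20,[0.0015,0,0],[0,0,0]]]}}

```text
time: 13.62
eef_pos: [0.6237, 0.1936, 0.1479]
tcp_rot: [-0.019, 0.707, 0.019, 0.707]
contact_force: [-2.0, -2.9, 6.5]
opening: 0.349
```

>>> {"api": "play_rows", "payload": {"rows": [[20,[0.001,0,0],[0,0,0]],[20,[0.002,0,0],[0,0,0]],[20,[0.002,0,0],[0,0,0]]]}}

```text
time: 13.87
eef_pos: [0.6238, 0.1936, 0.1479]
tcp_rot: [-0.019, 0.707, 0.019, 0.707]
contact_force: [-4.0, -3.6, 8.7]
opening: 0.345
```

>>> {"api": "play_rows", "payload": {"rows": [[20,[0.001,0,0],[0,0,0]],[20,[0.002,0,0],[0,0,0]],[20,[0.002,0,0],[0,0,0]]]}}

```text
time: 14.12
eef_pos: [0.6238, 0.1937, 0.1477]
tcp_rot: [-0.019, 0.707, 0.019, 0.707]
contact_force: [-3.9, -2.7, 9.4]
opening: 0.352
```

>>> {"api": "play_rows", "payload": {"rows": [[20,[0.001,-0.001,-0.001],[0,0,0]],[20,[0.002,-0.001,-0.0015],[0,0,0]],[20,[0.002,-0.001,-0.0015],[0,0,0]]]}}

```text
time: 14.37
eef_pos: [0.6237, 0.1936, 0.1476]
tcp_rot: [-0.018, 0.706, 0.019, 0.707]
contact_force: [-3.0, -2.0, 10.7]
opening: 0.354
```

>>> {"api": "play_rows", "payload": {"rows": [[20,[0.001,0,0],[0,0,0]],[20,[0.002,0,0],[0,0,0]],[20,[0.002,0,0],[0,0,0]]]}}

```text
time: 14.62
eef_pos: [0.6238, 0.1936, 0.1474]
tcp_rot: [-0.019, 0.706, 0.019, 0.707]
contact_force: [-5.2, -3.4, 12.2]
opening: 0.35
```

>>> {"api": "play_rows", "payload": {"rows": [[20,[0.001,0,-0.0015],[0,0,0]],[20,[0.002,0,-0.002],[0,0,0]],[20,[0.003,0,-0.002],[0,0,0]],[20,[0.003,0,-0.002],[0,0,0]]]}}

```text
time: 14.95
eef_pos: [0.6237, 0.1936, 0.1473]
tcp_rot: [-0.018, 0.706, 0.019, 0.708]
contact_force: [-4.2, -2.6, 13.2]
opening: 0.35
```

>>> {"api": "play_rows", "payload": {"rows": [[20,[0.001,0,-0.001],[0,0,0]],[20,[0.002,0,-0.001],[0,0,0]],[20,[0.003,0,-0.001],[0,0,0]],[20,[0.003,0,-0.001],[0,0,0]]]}}

```text
time: 15.28
eef_pos: [0.6237, 0.1936, 0.1471]
tcp_rot: [-0.018, 0.705, 0.019, 0.708]
contact_force: [-4.9, -2.7, 15.8]
opening: 0.352
```

>>> {"api": "play_rows", "payload": {"rows": [[20,[0.001,0,0],[0,0,0]],[20,[0.002,0,0],[0,0,0]],[20,[0.003,0,0],[0,0,0]],[20,[0.003,0,0],[0,0,0]],[20,[0.003,0,0],[0,0,0]],[20,[0.003,0,0],[0,0,0]],[20,[0.003,0,0],[0,0,0]]]}}

```text
time: 15.87
eef_pos: [0.6237, 0.1936, 0.1468]
tcp_rot: [-0.018, 0.706, 0.019, 0.708]
contact_force: [-5.1, -3.5, 16.6]
opening: 0.348
```

```bash
python3 -c "
from h import *
for i in range(4): cams.read_camera('wrist'); s=ctrl.get_state(); print(s['contact_force'].round(1),s['wrist_torque'].round(2),s['eef_pos'].round(4),s['joint_efforts'].round(1))"
```

```text
[-4.8 -3.7 16.9] [-0.65  1.2  -0.01] [0.6237 0.1936 0.1468] [  1.1 -29.7 -22.1   0.5  -1.7   0. ]
[-5.2 -3.3 17. ] [-0.6   1.18  0.  ] [0.6237 0.1936 0.1468] [  1.1 -29.7 -22.1   0.5  -1.7   0. ]
[-4.8 -4.  16.7] [-0.6   1.23  0.01] [0.6237 0.1936 0.1468] [  1.1 -29.7 -22.1   0.5  -1.7   0. ]
[-5.5 -3.8 17.2] [-0.58  1.2  -0.02] [0.6237 0.1936 0.1468] [  1.1 -29.7 -22.1   0.5  -1.7   0. ]
```

>>> {"api": "play_rows", "payload": {"rows": [[20,[-0.003,0,0],[0,0,0]],[20,[-0.006,0,0],[0,0,0]],[20,[-0.008,0,0],[0,0,0]],[20,[-0.008,0,0],[0,0,0]],[20,[-0.008,0,0],[0,0,0]]]}}

```text
time: 16.48
eef_pos: [0.6236, 0.1936, 0.1469]
tcp_rot: [-0.018, 0.705, 0.019, 0.708]
contact_force: [-1.5, -2.4, 10.0]
opening: 0.351
```

>>> {"api": "play_rows", "payload": {"rows": [[20,[-0.003,0,0.001],[0,0,0]],[20,[-0.006,0,0.001],[0,0,0]],[20,[-0.009,0,0.001],[0,0,0]],[20,[-0.009,0,0.001],[0,0,0]],[20,[-0.009,0,0.001],[0,0,0]]]}}

```text
time: 16.9
eef_pos: [0.6235, 0.1935, 0.1469]
tcp_rot: [-0.018, 0.706, 0.019, 0.708]
contact_force: [2.4, -0.8, 1.3]
opening: 0.356
```

>>> {"api": "play_rows", "payload": {"rows": [[100,[0,0,0],[0,0,0]],[100,[0,0,0],[0,0,0]],[100,[0,0,0],[0,0,0]],[100,[0,0,0],[0,0,0]],[100,[-0.02,0,0],[0,0,0]],[100,[-0.08,0,0],[0,0,0]],[100,[-0.18,0,0],[0,0,0]],[100,[-0.27,0,0],[0,0,0]],[100,[-0.27,0,0],[0,0,0]]]}}

```text
time: 17.65
eef_pos: [0.6257, 0.1939, 0.2357]
tcp_rot: [-0.018, 0.703, 0.019, 0.711]
contact_force: [1.2, 1.1, 1.8]
opening: 0.998
```

```bash
python3 -c "
from h import *
plan([.6225,.1937,.23],93)
w=cams.read_camera('wrist'); s=cams.read_camera('scene'); 
a=cv2.resize(w['color'][60:420,150:490,::-1],(560,593)); b=cv2.resize(s['color'][215:315,362:462,::-1],None,fx=4,fy=4)
cv2.imwrite('pics/w6.png',cv2.resize(np.hstack([cv2.resize(a,(378,400)),b]),None,fx=1,fy=1))"
```

```text
t 17.65 pos [0.6257 0.1939 0.2357] shift [ 0.0189  0.     -0.0108] turn [-0.9996  0.0068  0.0054] F [1.2 1.1 1.8] open 0.998
```

View pics/w6.png

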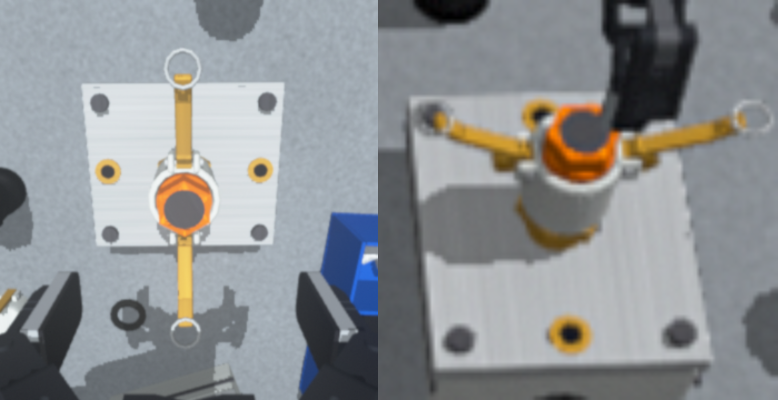

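>>> {"api": "play_rows", "payload": {"rows": [[100,[0,0,-0.007],[-0.2,0,0]],[100,[0,0,-0.007],[-0.9996,0.005,0.004]],[100,[0,0,-0.007],[-0.9996,0.005,0.004]],[100,[0,0,-0.007],[-0.9996,0.005,0.004]],[100,[0,0,-0.007],[-0.9996,0.005,0.004]],[100,[0,0,-0.007],[-0.9996,0.005,0.004]],[100,[0,0,-0.007],[-0.9996,0.005,0.004]],[100,[0,0,-0.007],[-0.9996,0.005,0.004]],[100,[0,0,-0.007],[-0.9996,0.005,0.004]],[100,[0,0,-0.007],[-0.9996,0.005,0.004]]]}}

```text
time: 18.58
eef_pos: [0.6193, 0.1929, 0.2251]
tcp_rot: [-0.428, 0.564, 0.433, 0.558]
contact_force: [0.5, -0.1, -0.1]
opening: 0.999
```

```bash
python3 -c "
from h import *
plan([.6236,.1937,.19],93)"
```

```text
t 18.58 pos [0.6193 0.1929 0.2251] shift [ 0.117  -0.0146  0.0066] turn [-0.2    -0.0011 -0.0073] F [ 0.5 -0.1 -0.1] open 0.999
```

>>> {"api": "play_rows", "payload": {"rows": [[100,[0.02,-0.005,0.003],[-0.2,0,-0.004]],[100,[0.05,-0.005,0.003],[-0.2,0,-0.004]],[100,[0.08,-0.005,0.003],[-0.2,0,-0.004]],[100,[0.1,-0.005,0.003],[-0.2,0,-0.004]],[100,[0.1,-0.005,0.003],[-0.2,0,-0.004]],[100,[0.1,-0.005,0.003],[-0.2,0,-0.004]],[100,[0.1,-0.005,0.003],[-0.2,0,-0.004]]]}}

```text
time: 19.17
eef_pos: [0.6219, 0.1936, 0.1975]
tcp_rot: [-0.511, 0.489, 0.511, 0.488]
contact_force: [-0.2, 0.2, -0.4]
opening: 1.005
```

```bash
python3 -c "
from h import *
cams.read_camera('wrist')
plan([.6236,.1937,.165],93)"
```

```text
t 19.22 pos [0.6221 0.1936 0.198 ] shift [ 0.1098 -0.0051  0.0003] turn [-0.0044 -0.0004 -0.0004] F [ 0.5  0.7 -0.2] open 1.002
```

>>> {"api": "play_rows", "payload": {"rows": [[100,[0.03,-0.005,0],[-0.004,0,0]],[100,[0.06,-0.005,0],[-0.004,0,0]],[100,[0.09,-0.005,0],[-0.004,0,0]],[100,[0.11,-0.005,0],[-0.004,0,0]],[100,[0.11,-0.005,0],[-0.004,0,0]],[100,[0.11,-0.005,0],[-0.004,0,0]]]}}

```text
time: 19.72
eef_pos: [0.6228, 0.1935, 0.1634]
tcp_rot: [-0.512, 0.488, 0.513, 0.486]
contact_force: [0.4, 0.2, 0.4]
opening: 0.999
```

>>> {"api": "play_rows", "payload": {"rows": [[100,[0.01,0,0],[0,0,0]],[100,[0.02,0,0],[0,0,0]],[100,[0.03,0,0],[0,0,0]],[100,[0.04,0,0],[0,0,0]],[100,[0.04,0,0],[0,0,0]]]}}

```text
time: 20.13
eef_pos: [0.6229, 0.1935, 0.1517]
tcp_rot: [-0.513, 0.488, 0.513, 0.486]
contact_force: [-0.5, -0.6, -0.8]
opening: 0.998
```

Now I'll press down through the levers, checking force at each step.

>>> {"api": "play_rows", "payload": {"rows": [[100,[0.01,0,0],[0,0,0]],[100,[0.02,0,0],[0,0,0]],[100,[0.03,0,0],[0,0,0]],[100,[0.03,0,0],[0,0,0]]]}}

```text
time: 20.47
eef_pos: [0.6232, 0.1934, 0.1429]
tcp_rot: [-0.513, 0.487, 0.513, 0.486]
contact_force: [-0.1, -0.5, 0.8]
opening: 1.0
```

>>> {"api": "play_rows", "payload": {"rows": [[100,[0.01,0,0],[0,0,0]],[100,[0.02,0,0],[0,0,0]],[100,[0.03,0,0],[0,0,0]],[100,[0.03,0,0],[0,0,0]]]}}

```text
time: 20.8
eef_pos: [0.6241, 0.1938, 0.1351]
tcp_rot: [0.513, -0.486, -0.513, -0.487]
contact_force: [0.7, -1.0, 3.0]
opening: 0.999
```

```bash
python3 -c "
from h import *
plan([.6236,.1937,.122],93)
s=cams.read_camera('scene');t=cams.read_camera('wrist')
b=cv2.resize(s['color'][205:305,352:472,::-1],(480,400)); a=cv2.resize(t['color'][200:480,160:480,::-1],None,fx=1,fy=400/280)
cv2.imwrite('pics/w7.png',np.hstack([b,a]))"
```

```text
t 20.8 pos [0.6241 0.1938 0.1351] shift [ 0.0437  0.0016 -0.0001] turn [-0.     -0.      0.0007] F [ 0.7 -1.   3. ] open 0.999
```

View pics/w7.png

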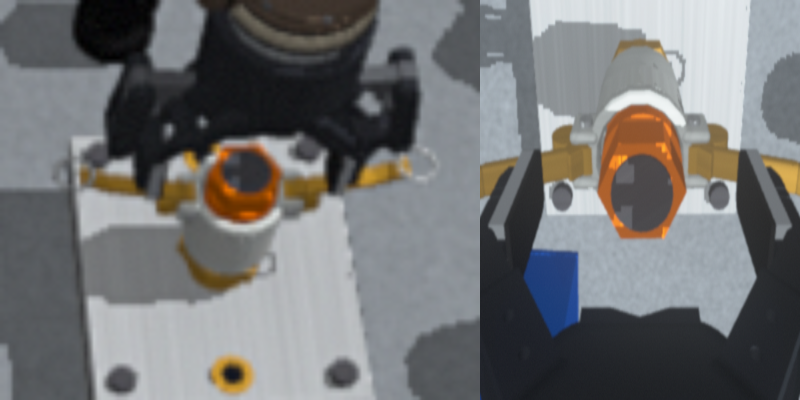

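>>> {"api": "play_rows", "payload": {"rows": [[100,[0.01,0,0],[0,0,0]],[100,[0.02,0,0],[0,0,0]],[100,[0.03,0,0],[0,0,0]],[100,[0.03,0,0],[0,0,0]]]}}

```text
time: 21.23
eef_pos: [0.6243, 0.1938, 0.1266]
tcp_rot: [0.513, -0.486, -0.512, -0.487]
contact_force: [1.3, -0.3, 3.6]
opening: 0.999
```

>>> {"api": "play_rows", "payload": {"rows": [[100,[0.01,0,0],[0,0,0]],[100,[0.02,0,0],[0,0,0]],[100,[0.03,0,0],[0,0,0]],[100,[0.03,0,0],[0,0,0]]]}}

```text
time: 21.57
eef_pos: [0.6242, 0.1938, 0.1173]
tcp_rot: [0.513, -0.486, -0.513, -0.487]
contact_force: [3.5, 0.9, 3.2]
opening: 1.003
```

>>> {"api": "play_rows", "payload": {"rows": [[100,[0.01,0,0],[0,0,0]],[100,[0.02,0,0],[0,0,0]],[100,[0.02,0,0],[0,0,0]]]}}

```text
time: 21.82
eef_pos: [0.6238, 0.1936, 0.111]
tcp_rot: [0.513, -0.487, -0.513, -0.487]
contact_force: [1.2, 0.7, 3.9]
opening: 1.001
```

>>> {"api": "play_rows", "payload": {"rows": [[100,[0.01,0,0],[0,0,0]],[100,[0.02,0,0],[0,0,0]],[100,[0.02,0,0],[0,0,0]],[100,[0.02,0,0],[0,0,0]]]}}

```text
time: 22.15
eef_pos: [0.6232, 0.1935, 0.1043]
tcp_rot: [-0.513, 0.487, 0.513, 0.486]
contact_force: [0.5, 0.3, 2.3]
opening: 0.998
```

>>> {"api": "play_rows", "payload": {"rows": [[100,[0.005,0,0],[0,0,0]],[100,[0.01,0,0],[0,0,0]],[100,[0.01,0,0],[0,0,0]]]}}

```text
time: 22.4
eef_pos: [0.623, 0.1935, 0.1011]
tcp_rot: [-0.513, 0.487, 0.513, 0.486]
contact_force: [0.6, 1.2, 3.7]
opening: 1.001
```

>>> {"api": "play_rows", "payload": {"rows": [[95,[0.005,0,0],[0,0,0]],[92,[0.01,0,0],[0,0,0]],[90,[0.01,0,0],[0,0,0]],[88,[0.01,0,0],[0,0,0]]], "force": 25}}

```text
time: 22.73
eef_pos: [0.6226, 0.1935, 0.0977]
tcp_rot: [-0.512, 0.488, 0.513, 0.486]
contact_force: [0.1, 0.4, 1.5]
opening: 0.879
```

>>> {"api": "play_rows", "payload": {"rows": [[85,[0,0,0],[0,0,0]],[82,[0,0,0],[0,0,0]],[80,[0,0,0],[0,0,0]],[80,[0,0,0],[0,0,0]]]}}

```text
time: 23.07
eef_pos: [0.6229, 0.1935, 0.0981]
tcp_rot: [-0.513, 0.487, 0.513, 0.486]
contact_force: [0.2, 1.2, 0.4]
opening: 0.801
```

>>> {"api": "play_rows", "payload": {"rows": [[78,[0,0,0],[0,0,0]],[76,[0,0,0],[0,0,0]],[74,[0,0,0],[0,0,0]],[72,[0,0,0],[0,0,0]],[70,[0,0,0],[0,0,0]],[68,[0,0,0],[0,0,0]],[68,[0,0,0],[0,0,0]],[68,[0,0,0],[0,0,0]]]}}

```text
time: 23.73
eef_pos: [0.6232, 0.1937, 0.0986]
tcp_rot: [-0.513, 0.487, 0.513, 0.486]
contact_force: [-2.5, 1.2, 3.1]
opening: 0.746
```

```bash
python3 -c "
from h import *
plan([.6236,.1937,.098],93)
s=cams.read_camera('scene');t=cams.read_camera('wrist')
b=cv2.resize(s['color'][205:305,352:472,::-1],(480,400)); a=cv2.resize(t['color'][200:480,160:480,::-1],None,fx=1,fy=400/280)
cv2.imwrite('pics/w8.png',np.hstack([b,a]))"
```

```text
t 23.73 pos [0.6232 0.1937 0.0986] shift [ 0.0022 -0.0014 -0.0002] turn [ 0.0002 -0.0002 -0.0008] F [-2.5  1.2  3.1] open 0.746
```

>>> {"api": "play_rows", "payload": {"rows": [[60,[0,0,0],[0,0,0]],[60,[0,0,0],[0,0,0]],[60,[0,0,0],[0,0,0]],[60,[0,0,0],[0,0,0]]], "force": 30}}

```text
time: 24.17
eef_pos: [0.6232, 0.1937, 0.0987]
tcp_rot: [-0.513, 0.487, 0.513, 0.486]
contact_force: [-1.2, 2.4, 3.6]
opening: 0.747
```

>>> {"api": "play_rows", "payload": {"rows": [[60,[0,0,0],[0,0,0]],[60,[0,0,0],[0,0,0]],[60,[0,0,0],[0,0,0]],[60,[0,0,0],[0,0,0]]], "force": 34}}

```text
time: 24.5
eef_pos: [0.6232, 0.1937, 0.0987]
tcp_rot: [-0.513, 0.487, 0.513, 0.486]
contact_force: [-3.5, 1.2, 2.8]
opening: 0.743
```

```bash
python3 -c "
from h import *
plan([.6236,.1937,.098],93)
s=cams.read_camera('scene');t=cams.read_camera('wrist')
b=cv2.resize(s['color'][215:295,372:462,::-1],(450,400)); a=cv2.resize(t['color'][200:480,160:480,::-1],None,fx=1,fy=400/280)
cv2.imwrite('pics/w8.png',np.hstack([b,a]))"
```

```text
t 24.5 pos [0.6232 0.1937 0.0987] shift [ 0.0022 -0.0014 -0.0001] turn [ 0.0001 -0.0003 -0.0008] F [-3.5  1.2  2.8] open 0.743
```

View pics/w8.png

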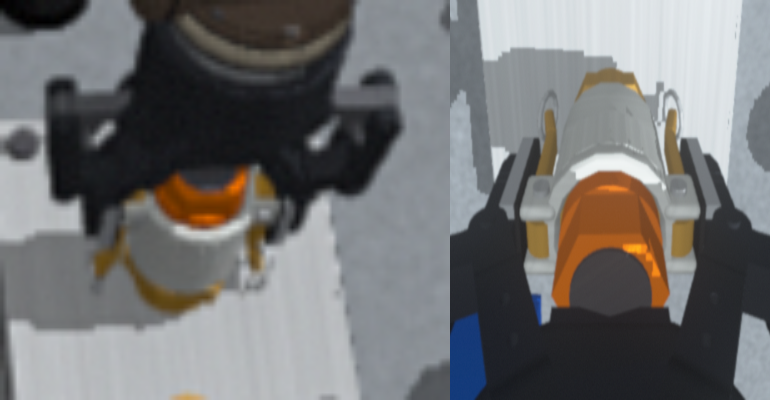

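>>> {"api": "play_rows", "payload": {"rows": [[85,[0,0,0],[0,0,0]],[100,[0,0,0],[0,0,0]],[100,[0,0,0],[0,0,0]],[100,[0,0,0],[0,0,0]],[100,[-0.05,0,0],[0,0,0]],[100,[-0.15,0,0],[0,0,0]],[100,[-0.28,0,0],[0,0,0]],[100,[-0.4,0,0],[0,0,0]],[100,[-0.45,0,0],[0,0,0]],[100,[-0.45,0,0],[0,0,0]]]}}

```text
time: 25.43
eef_pos: [0.6266, 0.194, 0.242]
tcp_rot: [0.516, -0.484, -0.51, -0.49]
contact_force: [1.1, 0.5, 0.8]
opening: 1.002
```

>>> {"api": "play_rows", "payload": {"rows": [[100,[0,0.2,0],[0,0,0]],[100,[0,0.2,0],[0,0,0]],[100,[0,0.2,0],[0,0,0]],[100,[0,0.2,0],[0,0,0]]]}}

```text
time: 25.77
eef_pos: [0.5626, 0.1904, 0.2329]
tcp_rot: [-0.513, 0.487, 0.513, 0.486]
contact_force: [-0.3, -0.0, -0.1]
opening: 1.003
```

```bash
python3 -c "
from h import *
plan([.6236,.1937,.25],93)
s=cams.read_camera('scene');t=cams.read_camera('wrist');p=cams.read_camera('top')
print(proj(t,[.6236,.1937,.135]))
u,v=proj(t,[.6236,.1937,.12]).astype(int)
b=cv2.resize(s['color'][225:305,372:462,::-1],(390,346)); q=cv2.resize(p['color'][170:260,177:267,::-1],(346,346))
a=t['color'][max(0,v-60):v+60,u-80:u+80,::-1]; a=cv2.resize(a,(330,247)); e=cv2.resize(s['color'][:,:,::-1],(330,247))
B=np.hstack([b,q]); A=np.hstack([a,e]); A=cv2.copyMakeBorder(A,0,0,0,B.shape[1]-A.shape[1],0)
cv2.imwrite('pics/fin.png',np.vstack([B,A]))"
```

```text
t 25.77 pos [0.5626 0.1904 0.2329] shift [-0.0573 -0.2035  0.0003] turn [ 0.0002 -0.0006 -0.0013] F [-0.3 -0.  -0.1] open 1.003
[320.23322952 310.21305055]
```

View pics/fin.png

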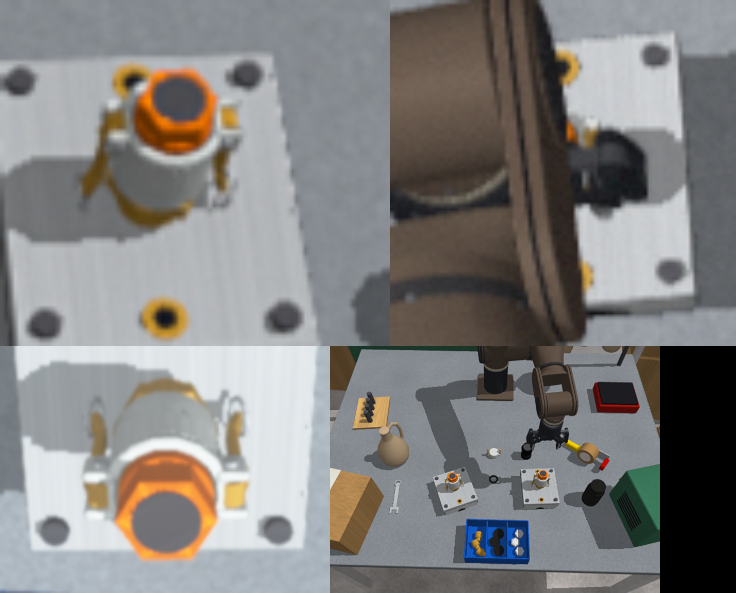

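```bash
python3 -c "
from h import *
s=cams.read_camera('scene');w=cams.read_camera('wrist')
a=np.radians(3.2); X=np.array([np.cos(a),np.sin(a),0]);Y=np.array([-np.sin(a),np.cos(a),0]);Z=np.array([0,0,1.])
C=np.array([.6236,.1937,.135])
uw,vw=proj(w,[.6236,.1937,.12]).astype(int)
S=lambda p:((p-[372,225])*390/90).round(0); W=lambda p:((p-[uw-80,max(0,vw-60)])*[330/160,247/(min(480,vw+60)-max(0,vw-60))]+[0,346]).round(0)
print('hextop',S(proj(s,C+.0235*Z)),W(proj(w,C+.0235*Z)))
for sg,n in((1,'L'),(-1,'R')):
  for th in(0,.1,.2,.3):
    f=lambda r,o: C+sg*Y*(.025+r*np.sin(th)+o*np.cos(th))+Z*(-r*np.cos(th)+o*np.sin(th))
    print(n,th,'end',S(proj(s,f(.062,.0095))),W(proj(w,f(.062,.0095))),'r10',S(proj(s,f(.010,.0065))),W(proj(w,f(.010,.0065))))
"
```

```text
hextop [177. 100.] [166. 524.]
L 0 end [221. 185.] [238. 422.] r10 [232. 134.] [243. 477.]
L 0.1 end [233. 184.] [251. 424.] r10 [235. 133.] [246. 478.]
L 0.2 end [246. 182.] [264. 425.] r10 [237. 132.] [248. 479.]
L 0.3 end [259. 179.] [277. 428.] r10 [239. 131.] [250. 480.]
R 0 end [ 81. 189.] [ 93. 423.] r10 [100. 137.] [ 88. 477.]
R 0.1 end [ 69. 188.] [ 80. 424.] r10 [ 98. 137.] [ 86. 478.]
R 0.2 end [ 57. 187.] [ 67. 426.] r10 [ 96. 136.] [ 83. 479.]
R 0.3 end [ 46. 184.] [ 54. 428.] r10 [ 95. 135.] [ 81. 480.]
```

Both lever ends project where θ≈0 predicts, in both cameras. I'll hand in.

```bash
python3 -c "
from h import *
s=ctrl.get_state();print(s['dq'].round(4),s['contact_force'].round(1),round(s['time'],2));print(ctrl.sign_off())"
```

```text
[ 0.0006  0.0017  0.0035  0.0012  0.0004 -0.001 ] [0.  0.2 0.1] 26.02
the job is handed in; nothing more can be done
None
```

I set the orange plug into the open coupler, pressed it onto the seal, swung both cam arms home together and let go. I handed the job in at about 26 s; no verdict is reported.

- **Pressing:** I gripped the plug by its hexagon and lowered it until the seal took up, then pressed to about 18–19 N downward and held it. The plug sank about 1.1 mm after first contact, which fits the stated seal stiffness. There was also a sideways load of 5–6 N on the bore wall, so the total was about 20 N.
- **Cam arms:** I pressed both levers down together with the open fingertips at 4 N or less. I then squeezed them with the grip set to 25–34 N. The squeeze stopped at an opening of 0.743–0.747 (about 63 mm, the stated width across both levers when home) and moved no further as the grip rose.
- **Final checks:**
  - Both lever ends appear where 0 rad predicts, in the scene and wrist cameras.
  - The plug looks upright in the coupler.
  - The other items appear unmoved in the scene view.
  - The force reading is about 0, and the tool is open and clear of the coupler.

**Disagreements:** The top and scene cameras differed by about 5 mm in y. I used the wrist camera's measurements instead and corrected a bias of about 0.9 mm. The right lever first looked slightly splayed in the scene view, but its projected position matched home. In the last top view the arm hid the coupler, so that camera could not confirm it.

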